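# Isolate and bleed the air manifold

### The arm

A 6-joint arm with a two-finger parallel gripper is mounted at the origin on the work surface. World frame = base frame: x ahead of the robot, y to its left, z up, the work surface at z = 0. Lengths are in m, angles in rad, forces in N, time in s.
With the tool pointing down it reaches from about 0.325 to 0.9 m from the base axis. Payload 6.1 kg.
Tool frame: the origin (TCP) lies midway between the tips of the shut fingers; the grasp point (between the pads) lies 19 mm behind it (r.pinch_z is the z of the grasp point in the tool frame, in m); z points along the fingers, x is the direction in which the jaws open and shut, and the axes are right-handed (so a half turn about z gives the same grasp; the last joint's range is limited). The gripper opens to 87 mm and grips with 3 to 60 N. Pads are 19 mm wide; open, the fingers measure 117 mm over their backs; the gripper's body (75 mm by 190 mm) begins 51 mm behind the grasp point.
Start: joints at [0.98, 0.22, 1.526, -0, 1.395, -0.126], TCP at [0.28, 0.559, 0.223] pointing down, gripper open.
Joint ranges: [-2.98, 2.98], [-0.91, 2.08], [0.09, 2.57], [-1.24, 4.39], [0.2, 2.65], [-2.68, 2.68]. Speed limits (rad/s): [2.57, 2.57, 3.01, 3.14, 3.14, 3.14].

### API

Orientations are given as a unit quaternion [w, x, y, z].
In Python, from workcell import r gives the robot as it stands. The module is installed in compiled form; this text tells all that it offers.
- The arm moves only by the tool play_rows, never from a script. Its argument "motion" is a list of rows, each an object with "gripper": the opening, from -1 (shut) to 1 (fully open), so that 0 is half open; "xyz": the shift along the tool's x, y, z in mm, a list of three; "turn": the turn about the tool's z in rad. A call has 1 to 20 rows; each row is the pose to reach, as a shift and turn from the pose commanded when the call began, along the tool's axes at that moment; what a row does not reach only later rows make up. A row lasts 1/12 s, in which the tool goes at most 41.7 mm and 7.16 degrees, less where a joint would pass 70% of its speed; a pose out of reach is approached as far as the arm can. A call with a gripper value outside its range is refused whole. The fingers move at their own pace and stop on an object; "force" is the grip in N (left out, the last holds). Time passes only in rows, so rows that repeat a pose let the fingers close. It gives the time, the measured TCP pose, the force and the opening at its end, in the units of the state.
- r.observe(): the state, without advancing time (a new reading comes with each control period).
- r.grab_frame(name): name is "side" or "top"; returns the picture (480x640x3 uint8, red, green, blue); there is no depth.
- r.camera_info(name): a dict with "K" (3x3 intrinsics, pixels), "distortion" ([k1, k2, p1, p2, k3] as OpenCV has them; the pictures are not rectified), "rvec" (rotation vector, rad) and "tvec" (3), from world to camera coordinates, as OpenCV has them. Camera axes: x right, y down, z forward; pixel columns grow to the right and rows downward; lengths in m; the calibration is good to about 2 mm. A picture is of the moment at which its call begins. camera_info takes no time and is no camera call.
- r.job_done(): hands the job in, once; it reports no verdict.
Trained networks look in the newest picture that a camera, given by its name, has taken for a name from the list of things; names that differ only in an ending like _2 or _b are one class to them, and where a whole thing is asked for, a point or a joint stands for the part that bears it (a point fixed in the world has none). Each returns a list of dicts, best first, with "conf" (0 to 1); they miss things now and then, are a little off and sometimes report something else, mostly with a low value. They report only what shows in the picture. A call takes as long as a camera call.
- r.look_for(query, camera): "rect" ([left, top, right, bottom] in pixels, round what is visible of it).
- r.tip_of(query, camera): "location" ([column, row] in pixels: a listed point, or the origin of a listed thing).
The state is a dict: "time": time; "joints": joint angles; "joint_velocities": joint speeds; "joint_efforts": joint torques, N m; "eef_pos": TCP position; "orientation": TCP orientation; "wrist_force": force on the tool from outside, world axes, zero at the start; "torque": the same for the moment, N m; "gripper_width": finger opening in m.
Only numpy, scipy, OpenCV 4.12 (cv2) and the standard library are available. Lean on these libraries where they do the work, as an engineer would, in place of code of your own. Each camera call takes 0.05 s, during which the arm holds its last target.

### The job

Make the workshop's air manifold safe to work on: turn the red supply valve fully shut, right up to its stop, and only then ease the blue bleed valve fully open to its stop, slowly, taking about four seconds over its quarter turn. Leave the yellow valve exactly as it is set, do not force the handles hard against their stops, do not disturb the things standing round about, and let go of everything at the end.

Things in the scene. Friction and masses are not known exactly. Their poses are not given: they have to be found in the camera images.
- manifold: Air manifold bolted to the bench: grey bed 520 mm long, aluminium header bar 50 x 500 mm, top 85 mm up, at x = 125 to 175 mm, with a gauge 118 mm high on it at y = 80 mm. Origin on the bench under the middle of the row of three valves; y along the row, x from the valves towards the header, z up. The valves stand at x = 0, y = -160, 0, +160 mm in any order, their pipes along x.
- valve_red: Brass ball valve with the RED handle (air supply). Origin on the bench, straight below the vertical axis about which the handle turns; axes parallel to the manifold's. Body up to 50 mm wide, 96 mm high; its pipe (60 mm up, top below 80 mm) runs along the manifold's x axis on both sides, ending in a coupling 82 mm towards -x.
- valve_blue: The same kind of ball valve with the BLUE handle (bleed, with a copper silencer). Origin on the bench, straight below the handle's axis; axes parallel to the manifold's. The pipe and silencer run 90 mm towards the manifold's -x.
- valve_yellow: The same kind of ball valve with the YELLOW handle (tool line), to be left alone. Origin on the bench, straight below the handle's axis; axes parallel to the manifold's.
- red_grip (a point): Point in the red handle's sleeve, 85 mm from the axis of turning, on the centre line, half-way up (105 mm above the bench). The handle is a straight level lever reaching 125 mm to one side of its axis; the plastic sleeve, 40 to 125 mm from the axis, is 22 mm wide, 18 mm thick (96 to 114 mm above the bench). The point's x axis points from the tip to the axis of turning.
- blue_grip (a point): The same point in the blue handle, which has the same sizes and height.
- yellow_grip (a point): The same point in the yellow handle, which has the same sizes and height.
- red_handle (a joint): Angle of the red handle: 0 = open, along its pipe, pointing to the manifold's -x; pi/2 = shut, across it, pointing to the manifold's +y. Grows clockwise seen from above; hard stops at 0 and pi/2 (they give some 3 mm at the grip point under 60 N). Turning takes 0.5 N m (6 N at the grip point) plus 0.15 N m per rad/s; it stays where it is left. Starts at 0 to 0.45.
- blue_handle (a joint): Angle of the blue handle, same meaning, stops and stiffness (0 = open, pointing to the manifold's -x; pi/2 = shut, pointing to its +y). Starts shut or nearly so, 1.2 to pi/2. To open it, it is turned counter-clockwise seen from above, to 0.
- yellow_handle (a joint): Angle of the yellow handle, same meaning. It starts anywhere between 0 and pi/2 and must stay there.
- paint_can: Loose spray can with an orange label, 66 mm across, 160 mm high, upright; a bystander. Origin at the centre of its foot.
- cleaner: Loose white bottle with a red cap, 68 mm across, 180 mm high, upright; a bystander. Origin at the centre of its foot.
- hammer: Loose hammer lying on the bench; a bystander.
- dolly: Loose steel panel-beating dolly block, 110 x 65 x 40 mm; a bystander. Origin at the centre of its underside.

How it is judged:
On the way, in this order (a step that is already met when the one before it is completed fails the run):
1. the red supply valve is fully shut, with the blue one not yet opened (value of joint red_handle above 1.48 rad and value of joint blue_handle above 0.95 rad), for 0.2 s.
2. the blue bleed valve is fully open, the red one still shut (value of joint blue_handle below 0.09 rad and value of joint red_handle above 1.48 rad), for 0.2 s.
At the end, for the whole second after the job is handed in: The red handle is within 5 degrees of its shut stop (across its pipe), the blue handle within 5 degrees of its open stop (along its pipe), the yellow handle within 10 mm of where it was at its grip point, and all handles are at rest (all of step 2 and distance of yellow_grip from where it was at the start of the episode below 0.01 m and velocity of joint red_handle between -0.05 and 0.05 rad/s and velocity of joint blue_handle between -0.05 and 0.05 rad/s); the robot touches nothing.
It fails at once if the blue valve is opened (beyond 35 degrees from shut) while the red one is not yet shut (value of joint blue_handle below 0.95 rad and value of joint red_handle below 1.4 rad).
It fails at once if the blue handle is thrown open fast (over 1.4 rad/s) (velocity of joint blue_handle below -1.4 rad/s).
It fails at once if the yellow handle is moved (10 mm at the grip point) (distance of yellow_grip from where it was at the start of the episode above 0.01 m).
It fails at once if the red or blue handle is forced (over 80 N) (contact force between any of red_handle_c2, blue_handle_c2 and anything else above 80 N).
It fails at once if a bystander is moved more than 30 mm (distance of any of paint_can, cleaner, hammer, dolly from where it was at the start of the episode above 0.03 m).
It also fails if it takes over 58 s, if anything falls off the work surface, if the arm or the gripper's body presses on something with over 40 N, if the wrist force passes 120 N, or if a joint passes its speed limit or range.

## Working session

There is one attempt and no reset: what is moved stays moved. The work goes in short steps, Python scripts to look and compute and a tool call to move; the robot and the scene stay as the last step left them, time stands still between calls to the robot, and variables do not carry over. Pictures are saved under pics/ and viewed, and the job is handed in when it is done.

Besides the shell and the picture viewer there is one more tool, called in YAML: its name, and indented under it one key for each argument. play_rows: Moves the arm, as the interface text tells. Its arguments: {"type":"object","properties":{"motion":{"type":"array","items":{"type":"object","properties":{"gripper":{"type":"number"},"xyz":{"type":"array","items":{"type":"number"}},"turn":{"type":"number"}}}},"force":{"type":"number"}},"required":["motion"]}

```bash
mkdir -p pics; python3 - <<'E'
from workcell import r
import cv2
print(r.observe())
for n in("side","top"):
    cv2.imwrite(f"pics/{n}0.png",r.grab_frame(n)[...,::-1])
    c=r.camera_info(n);print(n,c)
    for q in("red_grip","blue_grip","yellow_grip","valve_red","valve_blue","valve_yellow","manifold","paint_can","cleaner","hammer","dolly"):
        print(q,[( [round(v) for v in d["location"]],round(d["conf"],2)) for d in r.tip_of(q,n)[:2]])
print(r.observe()["time"], r.pinch_z)
E
```

```text
{'time': 0.0, 'joints': array([ 9.79899778e-01,  2.21198204e-01,  1.52762300e+00, -3.80722764e-06,
        1.39469293e+00, -1.26104913e-01]), 'joint_velocities': array([-0.00054443, -0.0017819 , -0.00040337,  0.00017496,  0.0016557 ,
       -0.00209465]), 'joint_efforts': array([ 4.75958459e-04, -4.94615757e+01, -3.87374783e+01,  6.98984507e-02,
        5.71176480e-02, -1.18957378e-04]), 'eef_pos': array([0.2798056 , 0.55817211, 0.22144826]), 'orientation': array([ 3.99498040e-04,  8.50950826e-01,  5.25244485e-01, -8.73740596e-04]), 'wrist_force': array([-0.62419545, -0.00535192,  0.23528107]), 'torque': array([-0.02767259, -0.04419819, -0.04224943]), 'gripper_width': 0.08689059505179672}
side {'K': array([[595.38277976,   0.        , 314.50919427],
       [  0.        , 595.38277976, 241.74981147],
       [  0.        ,   0.        ,   1.        ]]), 'distortion': array([-0.03968248,  0.        ,  0.        ,  0.        ,  0.        ]), 'rvec': array([ 0.20835355, -2.74894757,  1.32348579]), 'tvec': array([0.44916573, 0.10810979, 1.78294469])}
red_grip [([256, 379], 0.72), ([306, 23
[... 398 characters left out ...]
      [  0.        , 460.14582813, 237.71176077],
       [  0.        ,   0.        ,   1.        ]]), 'distortion': array([0.01779951, 0.        , 0.        , 0.        , 0.        ]), 'rvec': array([ 2.16156157, -2.17206318,  0.09187948]), 'tvec': array([0.01934649, 0.46826644, 1.35976368])}
red_grip [([335, 229], 0.8)]
blue_grip [([374, 215], 0.55), ([176, 225], 0.15)]
yellow_grip [([262, 194], 0.66)]
valve_red [([344, 213], 0.83), ([178, 222], 0.35)]
valve_blue [([395, 216], 0.69)]
valve_yellow [([294, 204], 0.62)]
manifold [([343, 208], 0.56)]
paint_can [([179, 223], 0.55)]
cleaner [([482, 216], 0.75)]
hammer [([446, 294], 0.88)]
dolly [([235, 294], 0.6), ([333, 231], 0.31)]
1.2 -0.0187
```

View pics/side0.png

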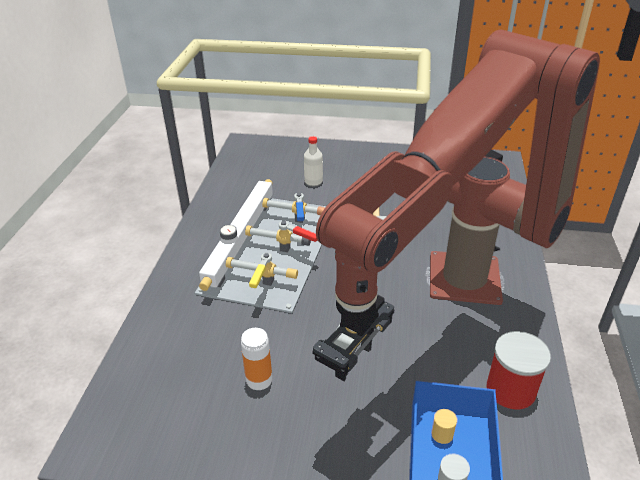

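View pics/top0.png

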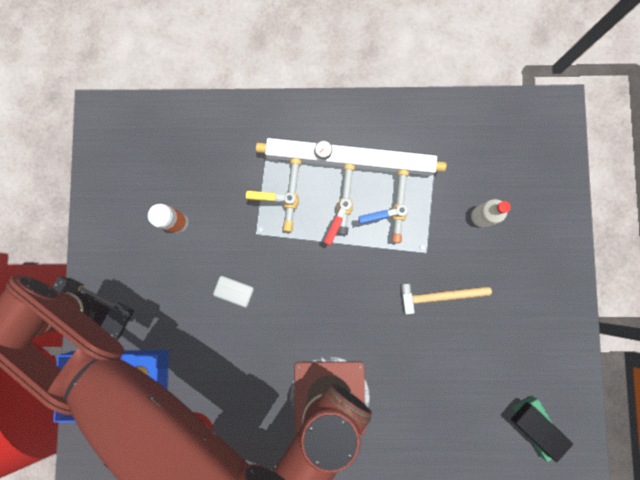

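```bash
cat > h.py <<'E'
import numpy as np, cv2
from workcell import r
def ray(n,uv):
    c=r.camera_info(n);R=cv2.Rodrigues(c["rvec"])[0]
    p=cv2.undistortPoints(np.array([[uv]],float),c["K"],c["distortion"])[0,0]
    return -R.T@c["tvec"], R.T@np.array([p[0],p[1],1])
def at(n,uv,z):
    o,d=ray(n,uv);return (o+d*(z-o[2])/d[2])
def px(n,P):
    c=r.camera_info(n);return cv2.projectPoints(np.array(P,float).reshape(-1,3),c["rvec"],c["tvec"],c["K"],c["distortion"])[0][:,0]
E
python3 - <<'E'
from h import *
im=cv2.imread("pics/top0.png");cv2.imwrite("pics/topz.png",cv2.resize(im[140:320,150:510],(800,400),interpolation=cv2.INTER_CUBIC))
im=cv2.imread("pics/side0.png");cv2.imwrite("pics/sidez.png",cv2.resize(im[150:400,200:420],(528*1,600),interpolation=cv2.INTER_CUBIC))
for n,l in (("top",{"rg":(335,229,.105),"bg":(374,215,.105),"yg":(262,194,.105),"vr":(344,213,0),"vb":(395,216,0),"vy":(294,204,0),"man":(343,208,0),"can":(179,223,0),"cl":(482,216,0),"ham":(446,294,0.02),"dol":(235,294,0)}),("side",{"yg":(256,275,.105),"rg2":(306,231,.105),"bg":(299,213,.105),"vr":(287,255,0),"vb":(303,220,0),"vy":(269,285,0),"can":(257,380,0),"cl":(311,181,0),"dol":(348,336,0)})):
    for k,(u,v,z) in l.items(): print(n,k,at(n,(u,v),z).round(3))
E
```

```text
top rg [ 0.485 -0.022  0.105]
top bg [ 0.524 -0.132  0.105]
top yg [0.587 0.186 0.105]
top vr [ 0.546 -0.051  0.   ]
top vb [ 0.536 -0.207  0.   ]
top vy [0.575 0.102 0.   ]
top man [ 0.562 -0.048  0.   ]
top can [0.518 0.455 0.   ]
top cl [ 0.534 -0.472  0.   ]
top ham [ 0.299 -0.35   0.02 ]
top dol [0.301 0.28  0.   ]
side yg [0.587 0.189 0.105]
side rg2 [ 0.484 -0.027  0.105]
side bg [ 0.521 -0.116  0.105]
side vr [ 0.548 -0.031  0.   ]
side vb [ 0.53  -0.221  0.   ]
side vy [0.574 0.114 0.   ]
side can [0.527 0.463 0.   ]
side cl [ 0.543 -0.466  0.   ]
side dol [0.318 0.282 0.   ]
```

View pics/topz.png

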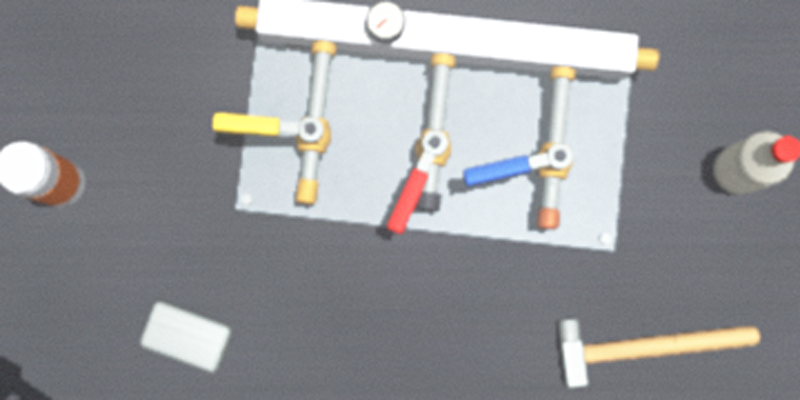

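```bash
python3 - <<'E'
from h import *
from scipy.optimize import least_squares
# handle colour segmentation in top image
im=cv2.cvtColor(r.grab_frame("top"),cv2.COLOR_RGB2HSV)
roi=np.zeros(im.shape[:2],bool);roi[175:260,235:415]=1
h,s,v=[im[...,i].astype(int) for i in range(3)]
C={}
for k,m in {"red":((h<5)|(h>174))&(s>150)&(v>60),"blue":(h>100)&(h<125)&(s>140)&(v>60),"yellow":(h>22)&(h<35)&(s>150)&(v>80)}.items():
    n,l,st,_=cv2.connectedComponentsWithStats((m&roi).astype(np.uint8))
    i=1+np.argmax(st[1:,4]);ys,xs=np.where(l==i)
    P=np.array([at("top",(x,y),.114)[:2] for x,y in zip(xs,ys)])
    c=P.mean(0);w,V=np.linalg.eigh(np.cov(P.T));d=V[:,1];t=(P-c)@d
    print(k,len(xs),"centroid",c.round(4),"dir",np.degrees(np.arctan2(d[1],d[0])).round(1),"ext",t.min().round(3),t.max().round(3),(xs.mean(),ys.mean()))
# bed corners from picture
for uv in [(265,159),(256,235),(427,252),(437,172)]: print(uv,at("top",uv,0.005).round(4))
# header ends top z=.085
for uv in [(268,140),(266,157),(437,156),(435,173)]: print(uv,at("top",uv,.085).round(4))
E
```

```text
red 58 centroid [ 0.4743 -0.0072] dir 159.7 ext -0.047 0.031 (np.float64(329.94827586206895), np.float64(232.43103448275863))
blue 5 centroid [ 0.5175 -0.0953] dir 115.5 ext -0.006 0.004 (np.float64(361.2), np.float64(217.0))
yellow 3 centroid [0.5736 0.2214] dir 89.7 ext -0.003 0.003 (np.float64(249.0), np.float64(198.0))
(265, 159) [0.7158 0.1917 0.005 ]
(256, 235) [0.4794 0.2175 0.005 ]
(427, 252) [ 0.4249 -0.3009  0.005 ]
(437, 172) [ 0.6709 -0.3378  0.005 ]
(268, 140) [0.7507 0.1724 0.085 ]
(266, 157) [0.6999 0.178  0.085 ]
(437, 156) [ 0.6989 -0.3195  0.085 ]
(435, 173) [ 0.6488 -0.3124  0.085 ]
```

```bash
cat > fit.py <<'E'
from h import *
from scipy.optimize import least_squares
z=lambda u,v:(150+u*.45,140+v*.45)
piv={160:z(311,128),0:z(434,142),-160:z(560,156)}
obs=[]
for y,uv in piv.items(): obs.append(((0,y/1e3,.114),uv))
for (x,y),uv in zip([(.175,.25),(.125,.25),(.175,-.25),(.125,-.25)],[z(260,2),z(259,36),z(638,36),z(636,70)]): obs.append(((x,y,.085),uv))
def W(p,P):
    c,s=np.cos(p[2]),np.sin(p[2]);return np.array([p[0]+c*P[0]-s*P[1],p[1]+s*P[0]+c*P[1],P[2]])
f=lambda p:np.concatenate([px("top",W(p,P))[0]-uv for P,uv in obs])
s=least_squares(f,[.54,-.05,-.1]);print(s.x,f(s.x).round(1))
p=s.x
for n,y,tip in (("red",0,z(397,230)),("blue",-.16,z(466,178)),("yel",.16,z(215,122))):
    a=W(p,(0,y,.105));t=at("top",tip,.11);d=(t-a)[:2]
    ang=np.arctan2(d[1],d[0])-p[2]   # manifold frame
    q=(np.pi-ang)%(2*np.pi)
    print(n,"pivot",a.round(4),"tip",t.round(4),"len",np.linalg.norm(d).round(3),"q",q.round(3))
im=r.grab_frame("side")[...,::-1].copy()
for y in(-.16,0,.16):
  for Z in (.114,):
    u=px("side",W(p,(0,y,Z)))[0];cv2.circle(im,tuple(int(round(v)) for v in u),1,(255,0,255),-1)
for x in(.125,.175):
  for y in(.25,-.25):
    u=px("side",W(p,(x,y,.085)))[0];cv2.circle(im,tuple(int(round(v)) for v in u),1,(255,0,255),-1)
cv2.imwrite("pics/sidefit.png",cv2.resize(im[160:320,180:350],(680,640))[:600])
E
python3 fit.py
```

```text
[ 0.55302604 -0.05368    -0.10626827] [-0.   1.4  1.   0.7  0.9  0.  -0.3 -1.8 -1.8 -0.5  0.3 -0.7 -0.1  0.8]
red pivot [ 0.553  -0.0537  0.105 ] tip [ 0.4435 -0.0034  0.11  ] len 0.121 q 0.324
blue pivot [ 0.5361 -0.2128  0.105 ] tip [ 0.5093 -0.0913  0.11  ] len 0.124 q 1.247
yel pivot [0.57   0.1054 0.105 ] tip [0.5833 0.2286 0.11  ] len 0.124 q 1.572
```

View pics/sidefit.png

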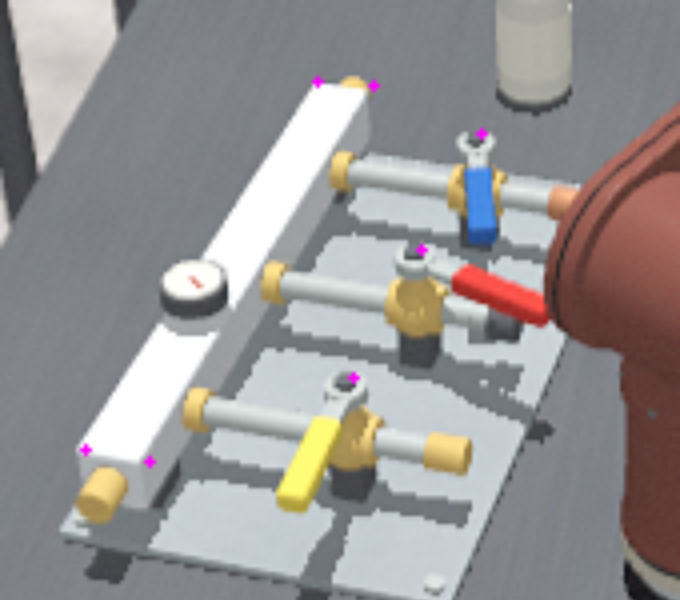

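```bash
cat > fit2.py <<'E'
from h import *
from scipy.optimize import least_squares
z=lambda u,v:(150+u*.45,140+v*.45); s4=lambda u,v:(180+u/4,160+v/4)
O=[]
for y,t,s in((.16,z(311,128),s4(347,384)),(0,z(434,142),s4(415,257)),(-.16,z(560,156),s4(475,143))):
    O+=[("top",0,y,None,t),("side",0,y,None,s)]
for n,pts in(("top",[z(260,2),z(259,36),z(638,36),z(636,70)]),("side",[s4(85,450),s4(150,465),s4(312,80),s4(370,90)])):
    for (x,y),uv in zip([(.175,.25),(.125,.25),(.175,-.25),(.125,-.25)],pts): O.append((n,x,y,.085,uv))
def W(p,P):
    c,s=np.cos(p[2]),np.sin(p[2]);return np.array([p[0]+c*P[0]-s*P[1],p[1]+s*P[0]+c*P[1],P[2]])
f=lambda p:np.concatenate([px(n,W(p,(x,y,p[3] if Z is None else Z)))[0]-uv for n,x,y,Z,uv in O])
s=least_squares(f,[.54,-.05,-.1,.11],loss="soft_l1");p=s.x
print(p,f(p).round(1))
for n,y,tip in (("red",0,z(397,230)),("blue",-.16,z(466,178)),("yel",.16,z(215,122))):
    a=W(p,(0,y,.105));t=at("top",tip,.11);d=(t-a)[:2]
    print(n,a.round(4),np.linalg.norm(d).round(3),"q",((np.pi-np.arctan2(d[1],d[0])+p[2])%6.2832).round(3))
E
python3 fit2.py
```

```text
[ 0.55417111 -0.05286737 -0.10322418  0.10585578] [-0.1  1.7  1.6  0.2  0.6  0.8  1.1 -0.4  0.2 -0.1  0.6 -0.3 -0.8 -2.
 -2.2 -0.7 -0.1 -1.4 -0.5  0.1 -0.7 -0.5 -0.7 -1.4  0.4 -0.3 -0.4 -1. ]
red [ 0.5542 -0.0529  0.105 ] 0.121 q 0.317
blue [ 0.5377 -0.212   0.105 ] 0.124 q 1.236
yel [0.5707 0.1063 0.105 ] 0.123 q 1.571
```

```bash
cat > plan.py <<'E'
from h import *
from scipy.spatial.transform import Rotation as Rn
M=np.array([.554,-.053]);YM=-.103
PV={"red":M,"blue":M+.16*np.array([np.sin(-YM)*-1*-1,np.cos(YM)])*-1}
def pose():
    s=r.observe();q=s["orientation"];R=Rn.from_quat([q[1],q[2],q[3],q[0]]).as_matrix()
    return s["eef_pos"],R,s
def hp(name,q,rad,off,z):
    "pose beside handle: off = signed distance along tool y; yaw"
    phi=np.pi-q+YM; u=np.array([np.cos(phi),np.sin(phi)]);yaw=phi-np.pi
    ty=np.array([np.cos(yaw-np.pi/2),np.sin(yaw-np.pi/2)])
    return np.r_[PV[name]+rad*u+off*ty,z],yaw
def rel(targets,cmd=None):
    e,R,s=pose()
    if cmd is not None:e=np.array(cmd)
    y0=np.arctan2(R[1,0],R[0,0])
    print("t",round(s["time"],2),"tcp",e.round(4),"yaw",round(y0,3),"F",s["wrist_force"].round(1),"tilt",R[2].round(3))
    for P,yaw in targets:
        d=R.T@(P-e)*1e3; t=(y0-yaw+np.pi)%(2*np.pi)-np.pi
        print([int(round(v)) for v in d],round(t,3),"  world",np.round(P,3),round(yaw,2))
E
python3 - <<'E'
from plan import *
print(PV)
P,y=hp("red",.317,.085,34,0) if 0 else hp("red",.317,.085,.034,.2)
rel([(P,y),(np.r_[P[:2],.1],y)],[.28,.559,.223])
E
```

```text
{'red': array([ 0.554, -0.053]), 'blue': array([ 0.53754912, -0.21215203])}
t 1.3 tcp [0.28  0.559 0.223] yaw 1.106 F [-0.  -0.2 -0.4] tilt [-0.  0. -1.]
[-462, 436, 23] 1.526   world [ 0.463 -0.049  0.2  ] -0.42
[-462, 436, 123] 1.526   world [ 0.463 -0.049  0.1  ] -0.42
```

play_rows:
  motion:
    - {"gripper": -1,"xyz": [-231,218,0],"turn": 0.76}
    - {"gripper": -1,"xyz": [-231,218,0],"turn": 0.76}
    - {"gripper": -1,"xyz": [-231,218,0],"turn": 0.76}
    - {"gripper": -1,"xyz": [-231,218,0],"turn": 0.76}
    - {"gripper": -1,"xyz": [-231,218,0],"turn": 0.76}
    - {"gripper": -1,"xyz": [-231,218,0],"turn": 0.76}
    - {"gripper": -1,"xyz": [-462,436,10],"turn": 1.526}
    - {"gripper": -1,"xyz": [-462,436,10],"turn": 1.526}
    - {"gripper": -1,"xyz": [-462,436,10],"turn": 1.526}
    - {"gripper": -1,"xyz": [-462,436,10],"turn": 1.526}
    - {"gripper": -1,"xyz": [-462,436,10],"turn": 1.526}
    - {"gripper": -1,"xyz": [-462,436,10],"turn": 1.526}
    - {"gripper": -1,"xyz": [-462,436,10],"turn": 1.526}
    - {"gripper": -1,"xyz": [-462,436,10],"turn": 1.526}
    - {"gripper": -1,"xyz": [-462,436,10],"turn": 1.526}
    - {"gripper": -1,"xyz": [-462,436,10],"turn": 1.526}
    - {"gripper": -1,"xyz": [-462,436,10],"turn": 1.526}
    - {"gripper": -1,"xyz": [-462,436,10],"turn": 1.526}
    - {"gripper": -1,"xyz": [-462,436,10],"turn": 1.526}

```text
time: 2.88
eef_pos: [0.4625, -0.0485, 0.2124]
orientation: [-0.0, 0.978, -0.208, -0.0]
wrist_force: [0.1, 1.0, 1.0]
gripper_width: 0.0006
```

```bash
python3 - <<'E'
from plan import *
P,y=hp("red",.317,.085,.034,.100)
rel([(P,y)])
cv2.imwrite("pics/side1.png",r.grab_frame("side")[...,::-1])
cv2.imwrite("pics/top1.png",r.grab_frame("top")[...,::-1])
E
```

```text
t 2.88 tcp [ 0.4625 -0.0485  0.2124] yaw -0.419 F [0.1 1.  1. ] tilt [-0.001 -0.    -1.   ]
[0, 1, 112] 0.001   world [ 0.463 -0.049  0.1  ] -0.42
```

View pics/side1.png

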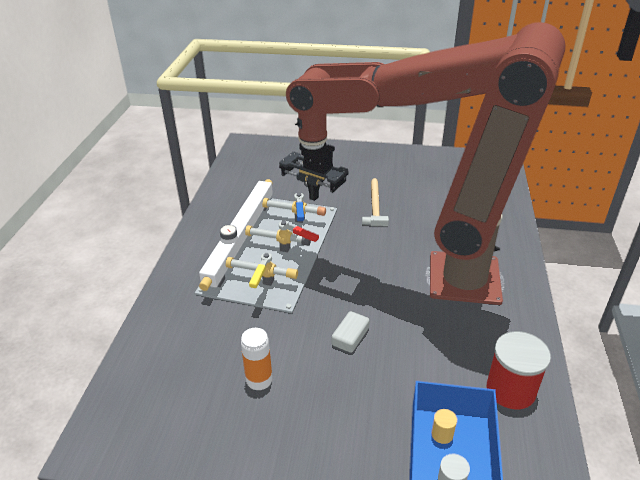

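play_rows:
  motion:
    - {"gripper": -1,"xyz": [0,0,30],"turn": 0}
    - {"gripper": -1,"xyz": [0,0,60],"turn": 0}
    - {"gripper": -1,"xyz": [0,0,90],"turn": 0}
    - {"gripper": -1,"xyz": [0,0,105],"turn": 0}
    - {"gripper": -1,"xyz": [0,0,111],"turn": 0}
    - {"gripper": -1,"xyz": [0,0,111],"turn": 0}
    - {"gripper": -1,"xyz": [0,0,111],"turn": 0}

```text
time: 3.57
eef_pos: [0.4634, -0.0491, 0.1024]
orientation: [-0.0, 0.978, -0.208, 0.001]
wrist_force: [0.7, -0.1, 0.9]
gripper_width: 0.0003
```

```bash
python3 - <<'E'
from plan import *
print("phase1")
off=.021
L=[hp("red",.317,.085,.027,.100)]+[hp("red",q,.085,off,.100) for q in np.linspace(.32,1.40,18)]
rel(L)
cv2.imwrite("pics/side2.png",r.grab_frame("side")[150:350,180:420,::-1].repeat(3,0).repeat(3,1))
E
```

```text
phase1
t 3.57 tcp [ 0.4634 -0.0491  0.1024] yaw -0.419 F [ 0.7 -0.1  0.9] tilt [ 0.001 -0.    -1.   ]
[-1, -6, 2] 0.001   world [ 0.465 -0.043  0.1  ] -0.42
[-1, -13, 2] 0.004   world [ 0.468 -0.037  0.1  ] -0.42
[-2, -18, 2] 0.068   world [ 0.469 -0.032  0.1  ] -0.49
[-3, -24, 2] 0.131   world [ 0.471 -0.026  0.1  ] -0.55
[-3, -29, 2] 0.195   world [ 0.472 -0.021  0.1  ] -0.61
[-3, -35, 2] 0.258   world [ 0.475 -0.016  0.1  ] -0.68
[-3, -40, 2] 0.322   world [ 0.477 -0.011  0.1  ] -0.74
[-2, -46, 2] 0.385   world [ 0.48  -0.006  0.1  ] -0.8
[-1, -51, 2] 0.449   world [ 0.483 -0.002  0.1  ] -0.87
[0, -57, 2] 0.513   world [0.486 0.003 0.1  ] -0.93
[2, -62, 2] 0.576   world [0.49  0.007 0.1  ] -0.99
[4, -67, 2] 0.64   world [0.494 0.011 0.1  ] -1.06
[6, -72, 2] 0.703   world [0.498 0.014 0.1  ] -1.12
[9, -77, 2] 0.767   world [0.503 0.018 0.1  ] -1.19
[12, -82, 2] 0.83   world [0.507 0.021 0.1  ] -1.25
[15, -86, 2] 0.894   world [0.512 0.024 0.1  ] -1.31
[18, -91, 2] 0.957   world [0.517 0.026 0.1  ] -1.38
[22, -95, 2] 1.021   world [0.522 0.029 0.1  ] -1.44
[26, -99, 2] 1.084   world [0.527 0.03  0.1  ] -1.5
```

View pics/side2.png

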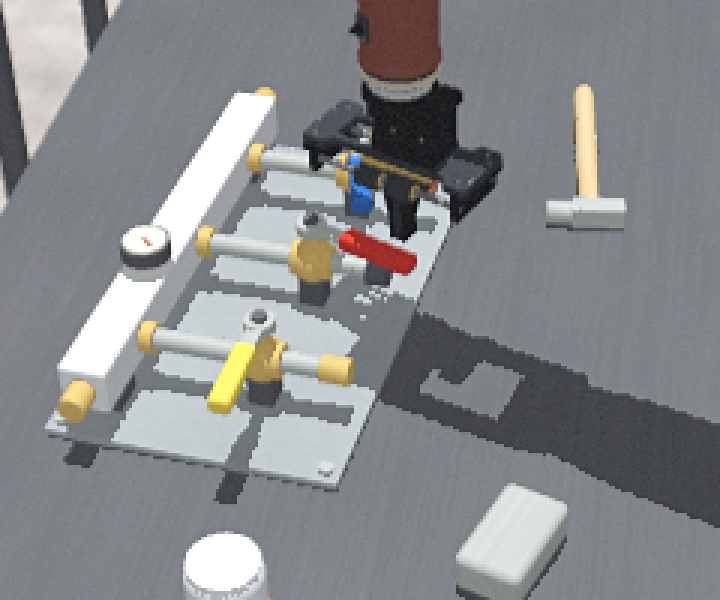

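play_rows:
  motion:
    - {"gripper": -1,"xyz": [-1,-6,2],"turn": 0}
    - {"gripper": -1,"xyz": [-1,-13,2],"turn": 0.004}
    - {"gripper": -1,"xyz": [-2,-18,2],"turn": 0.068}
    - {"gripper": -1,"xyz": [-3,-24,2],"turn": 0.131}
    - {"gripper": -1,"xyz": [-3,-29,2],"turn": 0.195}
    - {"gripper": -1,"xyz": [-3,-35,2],"turn": 0.258}
    - {"gripper": -1,"xyz": [-3,-40,2],"turn": 0.322}
    - {"gripper": -1,"xyz": [-2,-46,2],"turn": 0.385}
    - {"gripper": -1,"xyz": [-1,-51,2],"turn": 0.449}
    - {"gripper": -1,"xyz": [0,-57,2],"turn": 0.513}
    - {"gripper": -1,"xyz": [2,-62,2],"turn": 0.576}
    - {"gripper": -1,"xyz": [4,-67,2],"turn": 0.64}
    - {"gripper": -1,"xyz": [6,-72,2],"turn": 0.703}
    - {"gripper": -1,"xyz": [9,-77,2],"turn": 0.767}
    - {"gripper": -1,"xyz": [12,-82,2],"turn": 0.83}
    - {"gripper": -1,"xyz": [15,-86,2],"turn": 0.894}
    - {"gripper": -1,"xyz": [18,-91,2],"turn": 0.957}
    - {"gripper": -1,"xyz": [22,-95,2],"turn": 1.021}
    - {"gripper": -1,"xyz": [26,-99,2],"turn": 1.084}

```text
time: 5.2
eef_pos: [0.5245, 0.0322, 0.099]
orientation: [0.001, 0.729, -0.684, -0.003]
wrist_force: [-8.1, 5.0, 2.7]
gripper_width: 0.0003
```

```bash
python3 - <<'E'
from plan import *
rel([hp("red",q,.085,.021,.100) for q in (1.4,1.44,1.48,1.52,1.55,1.57)])
cv2.imwrite("pics/side3.png",r.grab_frame("side")[150:350,180:420,::-1].repeat(3,0).repeat(3,1))
E
```

```text
t 5.2 tcp [0.5245 0.0322 0.099 ] yaw -1.507 F [-8.1  5.   2.7] tilt [-0.003  0.006 -1.   ]
[2, -3, -1] -0.004   world [0.527 0.03  0.1  ] -1.5
[1, -6, -1] 0.036   world [0.531 0.031 0.1  ] -1.54
[1, -9, -1] 0.076   world [0.534 0.032 0.1  ] -1.58
[0, -13, -1] 0.116   world [0.537 0.033 0.1  ] -1.62
[0, -16, -1] 0.146   world [0.54  0.033 0.1  ] -1.65
[0, -17, -1] 0.166   world [0.542 0.034 0.1  ] -1.67
```

View pics/side3.png

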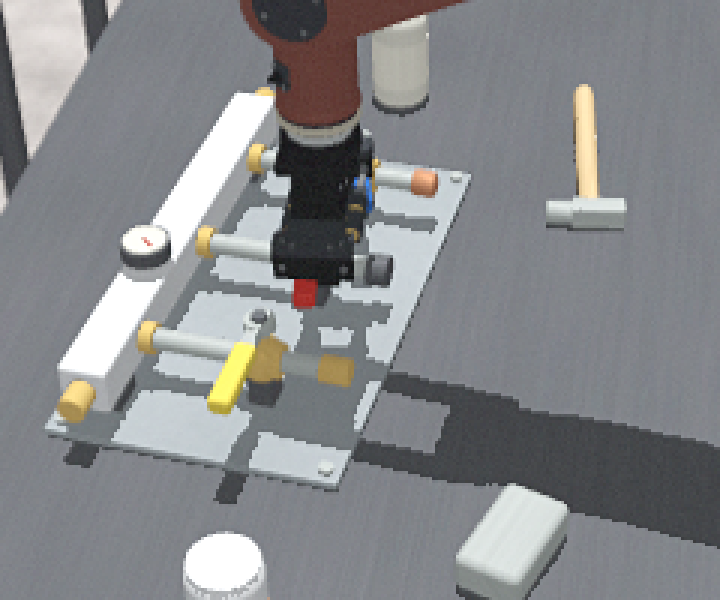

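play_rows:
  motion:
    - {"gripper": -1,"xyz": [0,-3,0],"turn": 0.036}
    - {"gripper": -1,"xyz": [-1,-6,0],"turn": 0.076}
    - {"gripper": -1,"xyz": [-1,-9,0],"turn": 0.116}
    - {"gripper": -1,"xyz": [-2,-11,0],"turn": 0.136}
    - {"gripper": -1,"xyz": [-2,-11,0],"turn": 0.136}
    - {"gripper": -1,"xyz": [-2,-11,0],"turn": 0.136}

```text
time: 5.75
eef_pos: [0.5362, 0.0345, 0.099]
orientation: [-0.001, -0.682, 0.731, 0.002]
wrist_force: [-4.2, 3.5, -1.1]
gripper_width: 0.0004
```

```bash
python3 - <<'E'
from plan import *
rel([hp("red",q,.085,.021,.100) for q in (1.52,1.57)])
E
```

```text
t 5.75 tcp [0.5362 0.0345 0.099 ] yaw -1.64 F [-4.2  3.5 -1.1] tilt [-0.001  0.004 -1.   ]
[1, -1, -1] -0.017   world [0.537 0.033 0.1  ] -1.62
[0, -6, -1] 0.033   world [0.542 0.034 0.1  ] -1.67
```

Creep on until the force rises.

play_rows:
  motion:
    - {"gripper": -1,"xyz": [0,-1,0],"turn": 0.01}
    - {"gripper": -1,"xyz": [0,-2,0],"turn": 0.02}
    - {"gripper": -1,"xyz": [0,-2,0],"turn": 0.02}

```text
time: 6.0
eef_pos: [0.5378, 0.0348, 0.0989]
orientation: [-0.001, -0.675, 0.738, 0.003]
wrist_force: [-5.4, 5.1, 0.8]
gripper_width: 0.0004
```

play_rows:
  motion:
    - {"gripper": -1,"xyz": [0,-1,0],"turn": 0.01}
    - {"gripper": -1,"xyz": [0,-2,0],"turn": 0.02}
    - {"gripper": -1,"xyz": [0,-2,0],"turn": 0.02}

```text
time: 6.25
eef_pos: [0.5398, 0.0348, 0.0989]
orientation: [-0.001, -0.667, 0.745, 0.003]
wrist_force: [-4.5, 5.9, 1.0]
gripper_width: 0.0008
```

play_rows:
  motion:
    - {"gripper": -1,"xyz": [0,-1,0],"turn": 0}
    - {"gripper": -1,"xyz": [0,-1,0],"turn": 0}

```text
time: 6.42
eef_pos: [0.5408, 0.0347, 0.0989]
orientation: [-0.001, -0.668, 0.745, 0.003]
wrist_force: [-5.5, 5.5, -0.2]
gripper_width: 0.0006
```

play_rows:
  motion:
    - {"gripper": -1,"xyz": [0,-1,0],"turn": 0}
    - {"gripper": -1,"xyz": [0,-1,0],"turn": 0}

```text
time: 6.58
eef_pos: [0.5418, 0.0346, 0.0989]
orientation: [-0.001, -0.668, 0.744, 0.003]
wrist_force: [-6.2, 6.1, -0.0]
gripper_width: 0.0006
```

play_rows:
  motion:
    - {"gripper": -1,"xyz": [0,-1,0],"turn": 0}
    - {"gripper": -1,"xyz": [0,-1,0],"turn": 0}

```text
time: 6.75
eef_pos: [0.5428, 0.0345, 0.0989]
orientation: [-0.001, -0.668, 0.744, 0.003]
wrist_force: [-5.3, 5.3, -0.5]
gripper_width: 0.0005
```

play_rows:
  motion:
    - {"gripper": -1,"xyz": [0,-1,0],"turn": 0}
    - {"gripper": -1,"xyz": [0,-1,0],"turn": 0}

```text
time: 6.92
eef_pos: [0.5438, 0.0344, 0.0989]
orientation: [-0.001, -0.668, 0.744, 0.003]
wrist_force: [-5.8, 5.6, -0.5]
gripper_width: 0.0005
```

play_rows:
  motion:
    - {"gripper": -1,"xyz": [0,-1,0],"turn": 0}
    - {"gripper": -1,"xyz": [0,-1,0],"turn": 0}

```text
time: 7.08
eef_pos: [0.5448, 0.0343, 0.099]
orientation: [-0.001, -0.668, 0.744, 0.003]
wrist_force: [-5.3, 5.9, 0.1]
gripper_width: 0.0007
```

```bash
python3 - <<'E'
from plan import *
rel([hp("red",q,.085,.021,.100) for q in (1.52,1.57)])
im=r.grab_frame("top")[140:320,150:510,::-1];cv2.imwrite("pics/top4.png",cv2.resize(im,(800,400),interpolation=cv2.INTER_CUBIC))
im=r.grab_frame("side")[180:280,220:340,::-1];cv2.imwrite("pics/side4.png",cv2.resize(im,(720,600),interpolation=cv2.INTER_CUBIC))
E
```

```text
t 7.08 tcp [0.5448 0.0343 0.099 ] yaw -1.68 F [-5.3  5.9  0.1] tilt [-0.002  0.005 -1.   ]
[2, 7, -1] -0.057   world [0.537 0.033 0.1  ] -1.62
[1, 3, -1] -0.007   world [0.542 0.034 0.1  ] -1.67
```

View pics/top4.png

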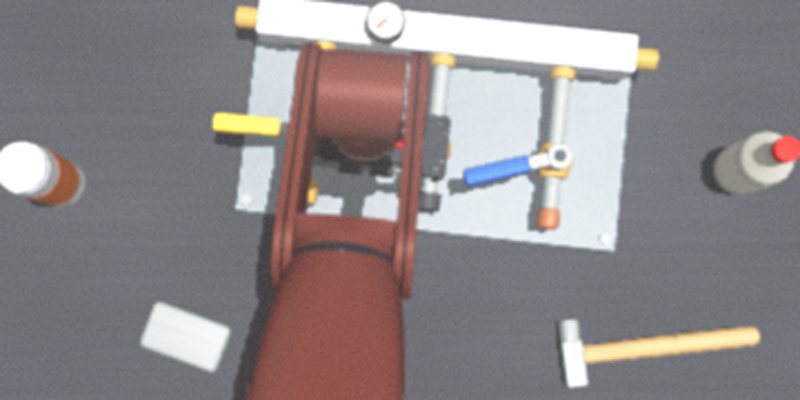

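View pics/side4.png

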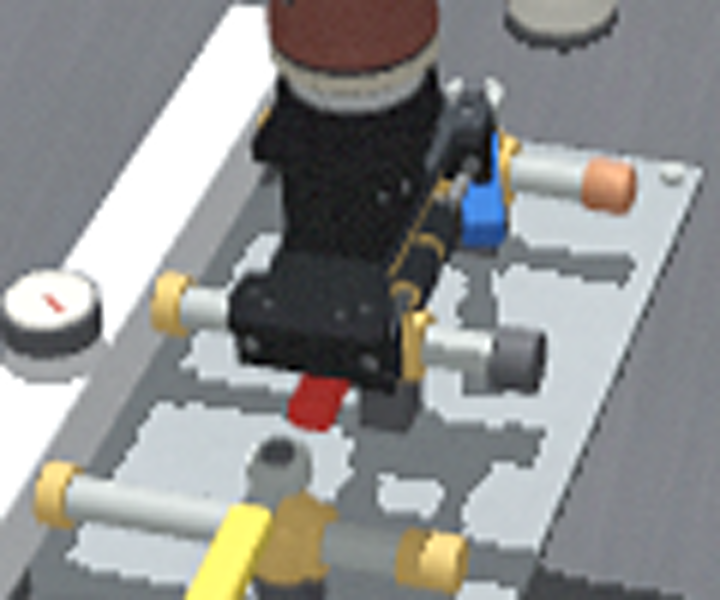

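```bash
python3 - <<'E'
from plan import *
for q in(1.4,1.48,1.57):
    phi=np.pi-q+YM
    print(q,[((px("side",np.r_[PV["red"]+.125*np.array([np.cos(phi),np.sin(phi)])+w*np.array([-np.sin(phi),np.cos(phi)]),zz])[0]-[220,180])*6).round() for w,zz in((-.011,.114),(.011,.114),(-.011,.096),(.011,.096))])
E
```

```text
1.4 [array([333., 403.]), array([378., 405.]), array([335., 431.]), array([380., 434.])]
1.48 [array([313., 400.]), array([357., 405.]), array([315., 429.]), array([359., 433.])]
1.57 [array([291., 396.]), array([334., 403.]), array([293., 425.]), array([336., 432.])]
```

play_rows:
  motion:
    - {"gripper": -1,"xyz": [0,-1,0],"turn": 0}
    - {"gripper": -1,"xyz": [0,-1,0],"turn": 0}

```text
time: 7.35
eef_pos: [0.5457, 0.0342, 0.0989]
orientation: [-0.001, -0.668, 0.745, 0.003]
wrist_force: [-5.6, 5.4, 0.4]
gripper_width: 0.0004
```

play_rows:
  motion:
    - {"gripper": -1,"xyz": [0,-1,0],"turn": 0}
    - {"gripper": -1,"xyz": [0,-1,0],"turn": 0}

```text
time: 7.52
eef_pos: [0.5461, 0.0342, 0.0989]
orientation: [-0.001, -0.668, 0.745, 0.003]
wrist_force: [-8.3, 5.0, 0.8]
gripper_width: 0.0004
```

play_rows:
  motion:
    - {"gripper": -1,"xyz": [0,-1,0],"turn": 0}
    - {"gripper": -1,"xyz": [0,-1,0],"turn": 0}

```text
time: 7.68
eef_pos: [0.5462, 0.0342, 0.0989]
orientation: [-0.002, -0.668, 0.744, 0.004]
wrist_force: [-11.3, 5.9, 4.4]
gripper_width: 0.0004
```

play_rows:
  motion:
    - {"gripper": -1,"xyz": [0,-1,0],"turn": 0}
    - {"gripper": -1,"xyz": [0,-1,0],"turn": 0}
    - {"gripper": -1,"xyz": [0,-1,0],"turn": 0}

```text
time: 7.93
eef_pos: [0.5462, 0.0342, 0.0988]
orientation: [-0.003, -0.668, 0.744, 0.005]
wrist_force: [-15.2, 6.1, 8.3]
gripper_width: 0.0003
```

play_rows:
  motion:
    - {"gripper": -1,"xyz": [0,10,0],"turn": 0}
    - {"gripper": -1,"xyz": [0,30,0],"turn": 0}
    - {"gripper": -1,"xyz": [0,35,-30],"turn": 0}
    - {"gripper": -1,"xyz": [0,35,-70],"turn": 0}
    - {"gripper": -1,"xyz": [0,35,-100],"turn": 0}
    - {"gripper": -1,"xyz": [0,35,-100],"turn": 0}

```text
time: 8.43
eef_pos: [0.5205, 0.0357, 0.2081]
orientation: [0.005, -0.668, 0.745, -0.005]
wrist_force: [2.0, -0.4, 0.0]
gripper_width: 0.0004
```

```bash
python3 - <<'E'
from plan import *
rel([hp("blue",1.236,.085,-.034,.2),hp("blue",1.236,.085,-.034,.1)])
im=r.grab_frame("side")[180:280,220:340,::-1];cv2.imwrite("pics/side5.png",cv2.resize(im,(720,600),interpolation=cv2.INTER_CUBIC))
E
```

```text
t 8.43 tcp [0.5205 0.0357 0.2081] yaw -1.68 F [ 2.  -0.4  0. ] tilt [-0.001 -0.014 -1.   ]
[153, -47, 9] -0.341   world [ 0.551 -0.122  0.2  ] -1.34
[153, -46, 109] -0.341   world [ 0.551 -0.122  0.1  ] -1.34
```

View pics/side5.png

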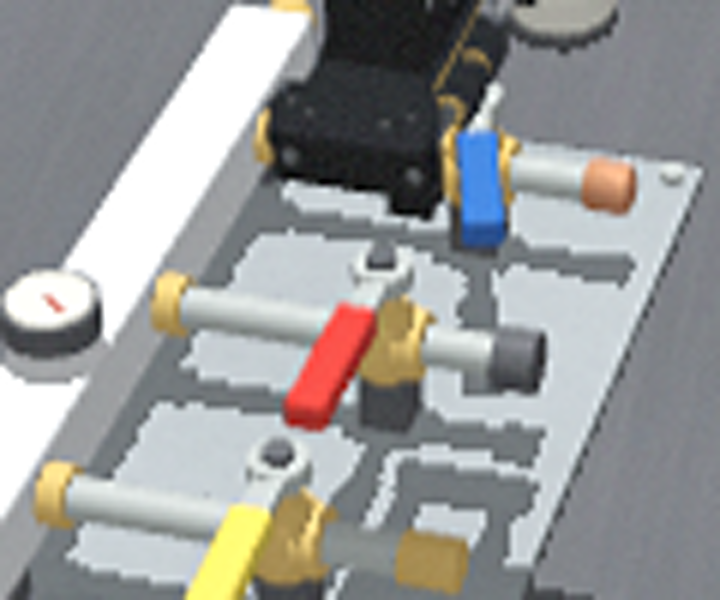

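play_rows:
  motion:
    - {"gripper": -1,"xyz": [38,-10,0],"turn": -0.1}
    - {"gripper": -1,"xyz": [76,-20,0],"turn": -0.2}
    - {"gripper": -1,"xyz": [114,-35,0],"turn": -0.3}
    - {"gripper": -1,"xyz": [153,-50,0],"turn": -0.341}
    - {"gripper": -1,"xyz": [153,-50,0],"turn": -0.341}
    - {"gripper": -1,"xyz": [153,-50,0],"turn": -0.341}
    - {"gripper": -1,"xyz": [153,-50,0],"turn": -0.341}
    - {"gripper": -1,"xyz": [153,-50,0],"turn": -0.341}

```text
time: 9.15
eef_pos: [0.5485, -0.1208, 0.1989]
orientation: [0.0, 0.784, -0.62, -0.001]
wrist_force: [-0.8, 0.9, 0.0]
gripper_width: 0.0004
```

```bash
python3 - <<'E'
from plan import *
rel([hp("blue",1.236,.085,-.034,.1)])
E
```

```text
t 9.15 tcp [ 0.5485 -0.1208  0.1989] yaw -1.338 F [-0.8  0.9  0. ] tilt [-0.001  0.001 -1.   ]
[1, -2, 99] 0.001   world [ 0.551 -0.122  0.1  ] -1.34
```

play_rows:
  motion:
    - {"gripper": -1,"xyz": [1,-3,25],"turn": 0}
    - {"gripper": -1,"xyz": [1,-3,55],"turn": 0}
    - {"gripper": -1,"xyz": [1,-3,80],"turn": 0}
    - {"gripper": -1,"xyz": [1,-3,93],"turn": 0}
    - {"gripper": -1,"xyz": [1,-3,99],"turn": 0}
    - {"gripper": -1,"xyz": [1,-3,99],"turn": 0}
    - {"gripper": -1,"xyz": [1,-3,99],"turn": 0}

```text
time: 9.73
eef_pos: [0.5528, -0.1222, 0.1016]
orientation: [-0.0, 0.784, -0.62, 0.001]
wrist_force: [-0.2, 0.0, 0.3]
gripper_width: 0.0002
```

```bash
python3 - <<'E'
from plan import *
L=[hp("blue",1.236,.085,o,.1) for o in(-.028,-.023,-.018)]+[hp("blue",q,.085,-.018,.1) for q in 1.236-.03*np.arange(1,18)]
rel(L)
im=r.grab_frame("side")[180:280,220:340,::-1];cv2.imwrite("pics/side6.png",cv2.resize(im,(720,600),interpolation=cv2.INTER_CUBIC))
E
```

```text
t 9.73 tcp [ 0.5528 -0.1222  0.1016] yaw -1.338 F [-0.2  0.   0.3] tilt [ 0.001 -0.001 -1.   ]
[-1, 8, 2] 0.001   world [ 0.545 -0.123  0.1  ] -1.34
[-1, 13, 2] 0.001   world [ 0.54  -0.124  0.1  ] -1.34
[-1, 18, 2] 0.001   world [ 0.536 -0.125  0.1  ] -1.34
[-2, 20, 2] -0.029   world [ 0.533 -0.125  0.1  ] -1.31
[-2, 23, 2] -0.059   world [ 0.53  -0.126  0.1  ] -1.28
[-2, 25, 2] -0.089   world [ 0.528 -0.126  0.1  ] -1.25
[-3, 28, 2] -0.119   world [ 0.525 -0.126  0.1  ] -1.22
[-3, 30, 2] -0.149   world [ 0.523 -0.127  0.1  ] -1.19
[-3, 33, 2] -0.179   world [ 0.52  -0.127  0.1  ] -1.16
[-3, 36, 2] -0.209   world [ 0.517 -0.128  0.1  ] -1.13
[-3, 38, 2] -0.239   world [ 0.515 -0.128  0.1  ] -1.1
[-3, 41, 2] -0.269   world [ 0.512 -0.129  0.1  ] -1.07
[-3, 43, 2] -0.299   world [ 0.51 -0.13  0.1 ] -1.04
[-2, 46, 2] -0.329   world [ 0.508 -0.131  0.1  ] -1.01
[-2, 49, 2] -0.359   world [ 0.505 -0.132  0.1  ] -0.98
[-1, 51, 2] -0.389   world [ 0.503 -0.133  0.1  ] -0.95
[-1, 54, 2] -0.419   world [ 0.5   -0.134  0.1  ] -0.92
[0, 56, 2] -0.449   world [ 0.498 -0.135  0.1  ] -0.89
[0, 59, 2] -0.479   world [ 0.496 -0.136  0.1  ] -0.86
[1, 61, 2] -0.509   world [ 0.493 -0.137  0.1  ] -0.83
```

View pics/side6.png

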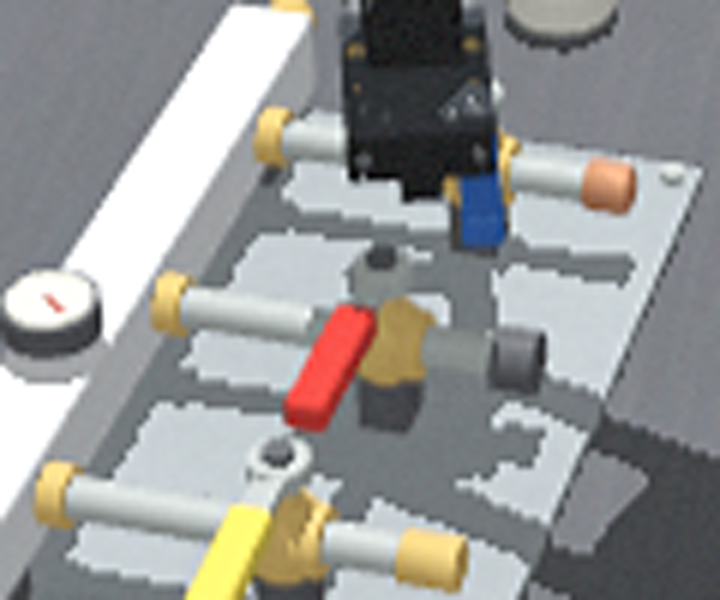

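play_rows:
  motion:
    - {"gripper": -1,"xyz": [-1,8,2],"turn": 0}
    - {"gripper": -1,"xyz": [-1,12,2],"turn": 0}
    - {"gripper": -1,"xyz": [-1,15,2],"turn": 0}
    - {"gripper": -1,"xyz": [-1,18,2],"turn": 0}
    - {"gripper": -1,"xyz": [-2,20,2],"turn": -0.029}
    - {"gripper": -1,"xyz": [-2,23,2],"turn": -0.059}
    - {"gripper": -1,"xyz": [-2,25,2],"turn": -0.089}
    - {"gripper": -1,"xyz": [-3,28,2],"turn": -0.119}
    - {"gripper": -1,"xyz": [-3,30,2],"turn": -0.149}
    - {"gripper": -1,"xyz": [-3,33,2],"turn": -0.179}
    - {"gripper": -1,"xyz": [-3,36,2],"turn": -0.209}
    - {"gripper": -1,"xyz": [-3,38,2],"turn": -0.239}
    - {"gripper": -1,"xyz": [-3,41,2],"turn": -0.269}
    - {"gripper": -1,"xyz": [-3,43,2],"turn": -0.299}
    - {"gripper": -1,"xyz": [-2,46,2],"turn": -0.329}
    - {"gripper": -1,"xyz": [-2,49,2],"turn": -0.359}
    - {"gripper": -1,"xyz": [-1,51,2],"turn": -0.389}
    - {"gripper": -1,"xyz": [-1,54,2],"turn": -0.419}
    - {"gripper": -1,"xyz": [0,56,2],"turn": -0.449}
    - {"gripper": -1,"xyz": [0,59,2],"turn": -0.479}

```text
time: 11.45
eef_pos: [0.4972, -0.1364, 0.1004]
orientation: [-0.001, 0.909, -0.416, 0.003]
wrist_force: [8.3, 0.4, -2.3]
gripper_width: 0.0006
```

```bash
python3 - <<'E'
from plan import *
P0,_=hp("blue",.756,.085,-.018,.1)
rel([hp("blue",q,.085,-.018,.1) for q in .756-.03*np.arange(0,20)],P0)
print(pose()[0])
E
```

```text
t 11.45 tcp [ 0.4957 -0.136   0.1   ] yaw -0.859 F [ 8.3  0.4 -2.3] tilt [ 0.005 -0.005 -1.   ]
[0, 0, 0] 0.0   world [ 0.496 -0.136  0.1  ] -0.86
[-1, 3, 0] -0.03   world [ 0.493 -0.137  0.1  ] -0.83
[-1, 5, 0] -0.06   world [ 0.491 -0.139  0.1  ] -0.8
[-1, 8, 0] -0.09   world [ 0.489 -0.14   0.1  ] -0.77
[-2, 10, 0] -0.12   world [ 0.487 -0.142  0.1  ] -0.74
[-2, 13, 0] -0.15   world [ 0.485 -0.143  0.1  ] -0.71
[-2, 16, 0] -0.18   world [ 0.483 -0.145  0.1  ] -0.68
[-2, 18, 0] -0.21   world [ 0.481 -0.146  0.1  ] -0.65
[-2, 21, 0] -0.24   world [ 0.479 -0.148  0.1  ] -0.62
[-2, 23, 0] -0.27   world [ 0.477 -0.15   0.1  ] -0.59
[-2, 26, 0] -0.3   world [ 0.475 -0.152  0.1  ] -0.56
[-1, 29, 0] -0.33   world [ 0.473 -0.154  0.1  ] -0.53
[-1, 31, 0] -0.36   world [ 0.472 -0.156  0.1  ] -0.5
[0, 34, 0] -0.39   world [ 0.47  -0.158  0.1  ] -0.47
[0, 36, 0] -0.42   world [ 0.468 -0.16   0.1  ] -0.44
[1, 39, 0] -0.45   world [ 0.467 -0.162  0.1  ] -0.41
[1, 41, 0] -0.48   world [ 0.465 -0.164  0.1  ] -0.38
[2, 44, 0] -0.51   world [ 0.464 -0.166  0.1  ] -0.35
[3, 46, 0] -0.54   world [ 0.462 -0.168  0.1  ] -0.32
[4, 49, 0] -0.57   world [ 0.461 -0.171  0.1  ] -0.29
[ 0.49719806 -0.13644256  0.10042194]
```

play_rows:
  motion:
    - {"gripper": -1,"xyz": [-1,3,0],"turn": -0.03}
    - {"gripper": -1,"xyz": [-1,5,0],"turn": -0.06}
    - {"gripper": -1,"xyz": [-1,8,0],"turn": -0.09}
    - {"gripper": -1,"xyz": [-2,10,0],"turn": -0.12}
    - {"gripper": -1,"xyz": [-2,13,0],"turn": -0.15}
    - {"gripper": -1,"xyz": [-2,16,0],"turn": -0.18}
    - {"gripper": -1,"xyz": [-2,18,0],"turn": -0.21}
    - {"gripper": -1,"xyz": [-2,21,0],"turn": -0.24}
    - {"gripper": -1,"xyz": [-2,23,0],"turn": -0.27}
    - {"gripper": -1,"xyz": [-2,26,0],"turn": -0.3}
    - {"gripper": -1,"xyz": [-1,29,0],"turn": -0.33}
    - {"gripper": -1,"xyz": [-1,31,0],"turn": -0.36}
    - {"gripper": -1,"xyz": [0,34,0],"turn": -0.39}
    - {"gripper": -1,"xyz": [0,36,0],"turn": -0.42}
    - {"gripper": -1,"xyz": [1,39,0],"turn": -0.45}
    - {"gripper": -1,"xyz": [1,41,0],"turn": -0.48}
    - {"gripper": -1,"xyz": [2,44,0],"turn": -0.51}
    - {"gripper": -1,"xyz": [3,46,0],"turn": -0.54}
    - {"gripper": -1,"xyz": [4,49,0],"turn": -0.57}

```text
time: 13.03
eef_pos: [0.4622, -0.1706, 0.1004]
orientation: [-0.001, 0.99, -0.144, 0.003]
wrist_force: [6.9, 5.9, 1.9]
gripper_width: 0.0003
```

```bash
python3 - <<'E'
from plan import *
P0,_=hp("blue",.186,.085,-.018,.1)
rel([hp("blue",q,.085,-.018,.1) for q in .186-.03*np.arange(0,8)],P0)
print(pose()[0])
im=r.grab_frame("side")[180:280,220:340,::-1];cv2.imwrite("pics/side7.png",cv2.resize(im,(720,600),interpolation=cv2.INTER_CUBIC))
E
```

```text
t 13.03 tcp [ 0.4612 -0.1707  0.1   ] yaw -0.289 F [6.9 5.9 1.9] tilt [ 0.006 -0.002 -1.   ]
[0, 0, 0] 0.0   world [ 0.461 -0.171  0.1  ] -0.29
[-1, 3, 0] -0.03   world [ 0.46  -0.173  0.1  ] -0.26
[-1, 5, 0] -0.06   world [ 0.459 -0.175  0.1  ] -0.23
[-1, 8, 0] -0.09   world [ 0.458 -0.178  0.1  ] -0.2
[-2, 10, 0] -0.12   world [ 0.457 -0.18   0.1  ] -0.17
[-2, 13, 0] -0.15   world [ 0.456 -0.183  0.1  ] -0.14
[-2, 16, 0] -0.18   world [ 0.455 -0.185  0.1  ] -0.11
[-2, 18, 0] -0.21   world [ 0.454 -0.188  0.1  ] -0.08
[ 0.46221488 -0.17056621  0.10036189]
```

View pics/side7.png

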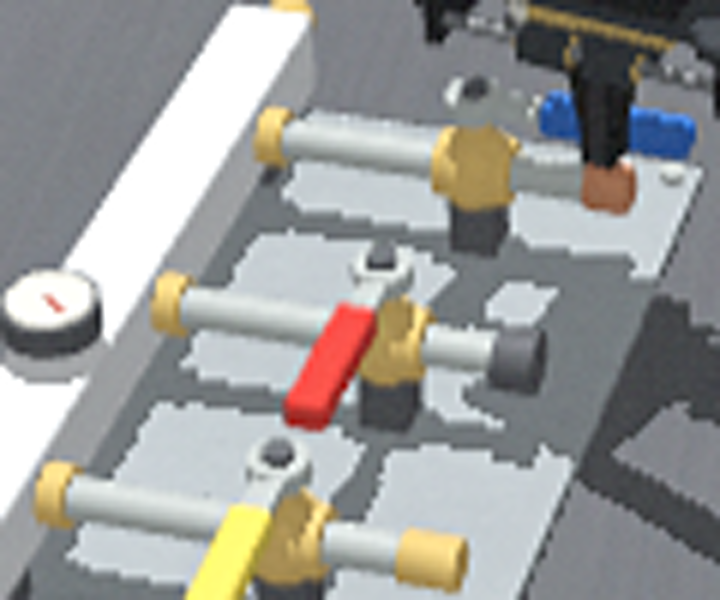

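play_rows:
  motion:
    - {"gripper": -1,"xyz": [-1,3,0],"turn": -0.03}
    - {"gripper": -1,"xyz": [-1,5,0],"turn": -0.06}
    - {"gripper": -1,"xyz": [-1,8,0],"turn": -0.09}
    - {"gripper": -1,"xyz": [-2,10,0],"turn": -0.12}
    - {"gripper": -1,"xyz": [-2,11,0],"turn": -0.13}

```text
time: 13.5
eef_pos: [0.4581, -0.1765, 0.1002]
orientation: [-0.005, 0.997, -0.08, 0.004]
wrist_force: [12.8, 24.0, 5.2]
gripper_width: 0.0004
```

play_rows:
  motion:
    - {"gripper": -1,"xyz": [0,1,0],"turn": -0.01}
    - {"gripper": -1,"xyz": [0,2,0],"turn": -0.02}

```text
time: 13.67
eef_pos: [0.4579, -0.1766, 0.1002]
orientation: [-0.006, 0.998, -0.07, 0.003]
wrist_force: [12.4, 31.0, 7.6]
gripper_width: 0.0008
```

play_rows:
  motion:
    - {"gripper": -1,"xyz": [0,1,0],"turn": -0.01}
    - {"gripper": -1,"xyz": [0,1,0],"turn": -0.01}

```text
time: 13.83
eef_pos: [0.4578, -0.1766, 0.1002]
orientation: [-0.007, 0.998, -0.065, 0.003]
wrist_force: [12.5, 31.9, 9.2]
gripper_width: -0.0
```

play_rows:
  motion:
    - {"gripper": -1,"xyz": [0,1,0],"turn": -0.01}
    - {"gripper": -1,"xyz": [0,1,0],"turn": -0.01}

```text
time: 14.0
eef_pos: [0.4577, -0.1766, 0.1002]
orientation: [-0.008, 0.998, -0.06, 0.003]
wrist_force: [13.3, 34.6, 10.8]
gripper_width: 0.0005
```

```bash
python3 - <<'E'
from plan import *
rel([hp("blue",0,.085,-.018,.1)])
im=r.grab_frame("side")[180:240,270:350,::-1];cv2.imwrite("pics/side8.png",cv2.resize(im,(800,600),interpolation=cv2.INTER_CUBIC))
for q in(0,.1):
    phi=np.pi-q+YM
    print(q,[((px("side",np.r_[PV["blue"]+l*np.array([np.cos(phi),np.sin(phi)])+w*np.array([-np.sin(phi),np.cos(phi)]),zz])[0]-[270,180])*10).round() for l,w,zz in((.125,-.011,.114),(.125,.011,.114),(.04,-.011,.114),(.04,.011,.114),(0,0,.114))])
E
```

```text
t 14.0 tcp [ 0.4577 -0.1766  0.1002] yaw -0.12 F [13.3 34.6 10.8] tilt [ 0.005 -0.016 -1.   ]
[-2, 9, 0] -0.017   world [ 0.455 -0.186  0.1  ] -0.1
0 [array([657., 204.]), array([673., 166.]), array([402., 168.]), array([420., 132.]), array([293., 134.])]
0.1 [array([643., 224.]), array([665., 188.]), array([395., 175.]), array([419., 139.]), array([293., 134.])]
```

View pics/side8.png

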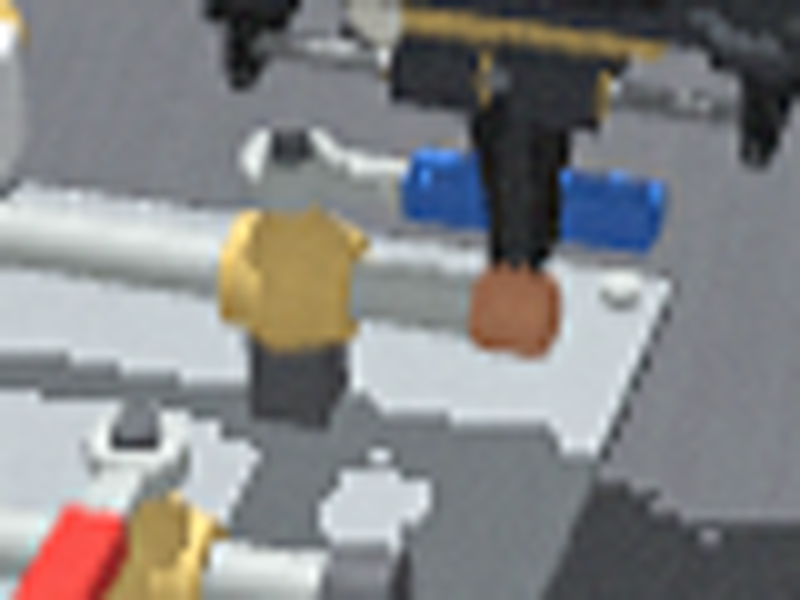

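play_rows:
  motion:
    - {"gripper": -1,"xyz": [0,-10,0],"turn": 0}
    - {"gripper": -1,"xyz": [0,-25,0],"turn": 0}
    - {"gripper": -1,"xyz": [0,-35,-20],"turn": 0}
    - {"gripper": -1,"xyz": [0,-35,-60],"turn": 0}
    - {"gripper": -1,"xyz": [0,-35,-100],"turn": 0}
    - {"gripper": -1,"xyz": [-41,-35,-100],"turn": 0}
    - {"gripper": -1,"xyz": [-82,-35,-100],"turn": 0}
    - {"gripper": -1,"xyz": [-120,-35,-110],"turn": 0}
    - {"gripper": -1,"xyz": [-120,-35,-110],"turn": 0}
    - {"gripper": -1,"xyz": [-120,-35,-110],"turn": 0}

```text
time: 14.88
eef_pos: [0.339, -0.1363, 0.2104]
orientation: [0.002, 0.998, -0.061, 0.003]
wrist_force: [0.3, -0.0, 0.6]
gripper_width: 0.0004
```

```bash
python3 - <<'E'
from plan import *
rel([])
im=r.grab_frame("side")[180:240,270:350,::-1];cv2.imwrite("pics/side9.png",cv2.resize(im,(800,600),interpolation=cv2.INTER_CUBIC))
im=r.grab_frame("top")[150:262,240:450,::-1];cv2.imwrite("pics/top9.png",cv2.resize(im,(800,427),interpolation=cv2.INTER_CUBIC))
E
```

```text
t 14.88 tcp [ 0.339  -0.1363  0.2104] yaw -0.122 F [ 0.3 -0.   0.6] tilt [ 0.005  0.003 -1.   ]
```

View pics/side9.png

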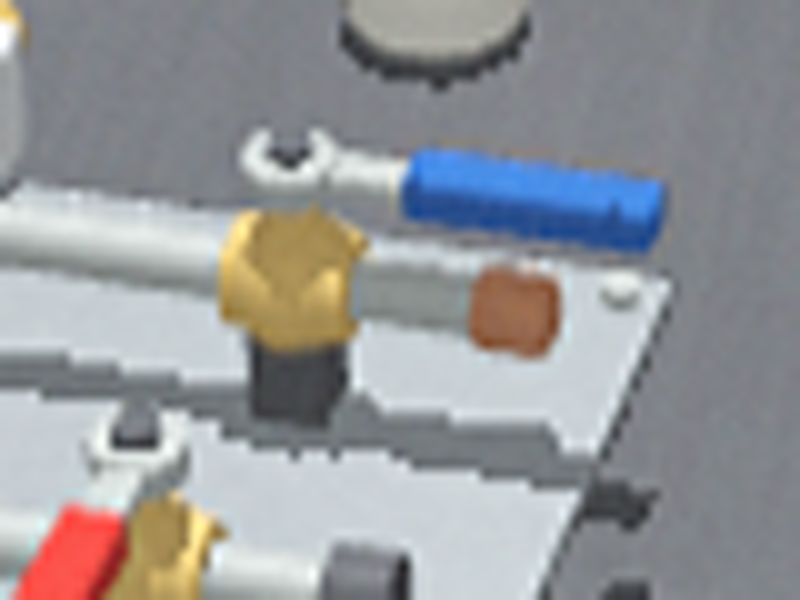

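View pics/top9.png

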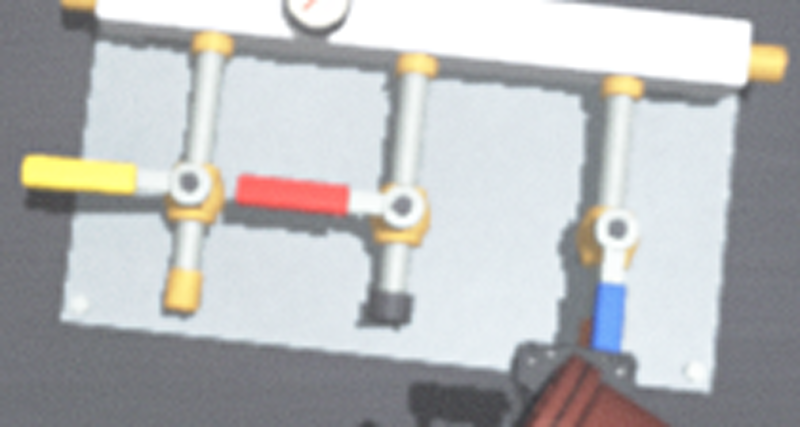

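```bash
python3 - <<'E'
from plan import *
im=r.grab_frame("top")[...,::-1]; a=cv2.imread("pics/top0.png")
d=cv2.absdiff(im,a).max(2)
for n,(x0,y0,x1,y1) in {"yellow":(240,185,285,210),"can":(145,200,190,240),"cleaner":(465,195,515,235),"dolly":(210,272,258,310),"hammer":(395,280,500,320)}.items(): print(n,d[y0:y1,x0:x1].max(), (d[y0:y1,x0:x1]>40).sum())
print(r.observe()["wrist_force"],r.observe()["time"])
print(r.job_done())
E
```

```text
yellow 11 0
can 10 0
cleaner 10 0
dolly 10 0
hammer 209 1394
[-0.23457367 -0.57173688  0.00833136] 15.0333
the job is handed in; nothing more can be done
None
```

```bash
python3 - <<'E'
from workcell import r
import cv2
cv2.imwrite("pics/top10.png",r.grab_frame("top")[...,::-1])
E
```

```text
the job is handed in; nothing more can be done
```

I turned the red supply valve shut up to its stop. I then eased the blue bleed valve open to its stop at about 0.36 rad/s, so its roughly 1.24 rad of travel took about 3.5 s. After that I backed the closed fingers well clear and handed the job in at about 15 s.

**Red handle:** the fingers stopped moving while the force rose to about 18 N, so it was at its stop. In the last top picture it lies across its pipe, within about 0.02 rad by eye.

**Blue handle:** the fingers stopped moving with a wrist force of about 39 N, below the 80 N limit. It stopped about 9 mm earlier than my fitted valve position predicted. I put that down to an error in the fit, because both cameras show the handle along its pipe. I did not measure the angle more precisely.

**Bystanders and yellow handle:** comparing the first and last top pictures shows no change at the yellow handle, paint can, cleaner or dolly. The check at the hammer failed: that part of the picture had changed, most likely because the arm or its shadow was over it. I could not confirm this, because the camera was no longer available after hand-in. The fingers never worked near the hammer.

**Touching nothing:** the wrist force at the end was below 1 N.

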